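# Wind down the wing screw of a small press with fingertip strokes

## Robot

A 7-joint arm with a two-finger parallel gripper is mounted at the origin on a cart in front of the work surface, level with it; the furniture and walls round the work are solid. World frame = base frame: x ahead of the robot, y to its left, z up, the work surface at z = 0. Lengths are in m, angles in rad, forces in N, time in s.
With the tool pointing down it reaches from about 0.4 to 0.85 m from the base axis. Payload 10.4 kg.
Tool frame: the origin (TCP) lies at the very end of the fingers, on their centre line; the grasp point (between the pads) lies 19 mm behind it (grasp_offset is the distance from the TCP to the grasp point, in m); z points along the fingers, y is the line along which they close (so a half turn about z gives the same grasp; the last joint's range is limited). The gripper opens to 85 mm and grips with 20 to 120 N. Pads are 22 mm wide; open, the fingers measure 114 mm over their backs; the gripper's body (76 mm by 85 mm) begins 54 mm behind the grasp point. The pads swing forward as they close: fully open they stand 13 mm farther back than shut.
Start: joints at [-1.352, 0.332, -0.065, 1.46, 0.022, 1.35, -0.088], TCP at [0.15, 0.607, 0.231] pointing down, gripper open.
Joint ranges: [-2.6, 2.6], [-0.5, 2.12], [-1.47, 1.34], [0.16, 2.42], [-1.27, 4.41], [0.06, 2.06], [-2.6, 2.6]. Speed limits (rad/s): [2.22, 2.22, 2.79, 2.79, 3.14, 3.14, 3.14].

## Interface

Orientations are given as a unit quaternion [x, y, z, w].
In Python, from workcell import * gives the robot as it stands.
- The arm moves only by the tool jog_arm, never from a script. Its argument "plan" is a list of rows, each a list of 3 entries, a list of its own where there are three numbers: the turn, a rotation vector about the tool's x, y, z in rad, then the shift along the tool's x, y, z in m, then the finger opening in m, from 0 to 0.0854. A call has 1 to 8 rows; each row is the pose to reach, as a shift and turn from the pose commanded when the call began, along the tool's axes at that moment; what a row does not reach only later rows make up. A row lasts 1/12 s, in which the tool goes at most 41.7 mm and 7.16 degrees, less where a joint would pass 70% of its speed; a pose out of reach is approached as far as the arm can. A call with a gripper value outside its range is refused whole. The fingers move at their own pace and stop on an object; "force" is the grip in N (left out, the last holds). Time passes only in rows, so rows that repeat a pose let the fingers close. It gives the time, the measured TCP pose, the force, the opening and the grip force at its end, in the units of the state.
- get_obs(): the state, without advancing time (a new reading comes with each control period).
- camera(name): name is "scene" or "top"; returns a dict with "img" (420x560x3 uint8, red, green, blue), "mtx" (3x3 intrinsics, pixels), "extrinsics" (4x4, takes a point from camera to world coordinates). Camera axes: x right, y down, z forward; pixel columns grow to the right and rows downward; lengths in m; the calibration is good to about 2 mm. A picture is of the moment at which its call begins. There is no depth.
- hand_in(): hands the job in; it is judged then, once.
The state is a dict: "clock": time; "joint_pos": joint angles; "joint_velocities": joint speeds; "tau": joint torques, N m; "position": TCP position; "ee_rot": TCP orientation; "ft_force": force on the tool from outside, world axes, zero at the start; "torque": the same for the moment, N m; "grip_width": opening from 0.0 (shut) to 1.0 (fully open); "grasp_force": force on a finger pad.
Only numpy, scipy, OpenCV 4.12 (cv2) and the standard library are available. Lean on these libraries where they do the work, as an engineer would, in place of code of your own. Each camera call takes 0.05 s, during which the arm holds its last target. There are 200 camera calls.

## Task

A salve tin stands under the foot of the small blue screw press. Wind the press's orange wing screw clockwise (seen from above) until it is fully down, by gently pushing its wings round with the fingertips, stroke after stroke, so that the foot presses on the tin's lid and holds it. Do not pinch or grip the screw, do not lift or shift the tin, leave the things standing around alone, and finish clear of the press.

Things in the scene. Friction and masses are not known exactly. Their poses are not given: they have to be found in the camera images.
- press: Blue C-shaped screw press, fixed to the table. Origin on the underside of its base, on the vertical axis of the screw; z up, x towards its column. Base 117 x 90 mm, 14 mm thick (x -42 to +75, y -45 to +45).
- column_top (a point): Top of the press's column, at x = 59, z = 138 mm in the press's frame. The column behind the screw is 26 x 40 mm (x 46 to 72, y -20 to +20) and rises higher than the wings, so a finger cannot circle the screw all the way round: push over the open part, go back, push again.
- press_arm_top (a point): Where the screw's axis leaves the flat top of the press's arm, 93 mm above the press's origin (arm underside at 75 mm). The arm is 32 mm wide and runs from the column to x = -32 mm. A fingertip 8 mm above this top meets the wings at every height of the screw.
- wing_screw (a joint): Turn of the orange wing screw (rad), growing clockwise seen from above; 9.42 is fully down (hard stop), 0 fully up; starts between 0 and 2.6. It sinks 8 mm per turn. Turns loosely (friction about 0.04 N m, 1 to 2 N at the wings), stays where left. At 0 the two wings point along the press's +y and -y; at v they are turned v clockwise from there.
- screw_centre (a point): Point on the axis of the orange wing screw, 16 mm above the underside of its hub, half-way up the wings; sinks with the screw (fully down, the hub sits on a 1 mm washer on the arm). Hub 22 mm across. Two opposite wings, 6 to 7 mm thick, reach 39 mm out from the axis and stand from 5 to 31 mm above the hub's underside.
- wing_end (a point): Outer end of one of the two equal wings, 39 mm from the axis, half-way up. The wings sit on a rubber bush in the hub, which gives about 0.8 rad per N m: hardly while the screw turns freely, noticeably when it is pushed on against its stop; they spring back when released.
- spindle: The press's screw as a whole, which only slides up and down: it carries the wing screw above the arm and the foot below. Origin on the axis at the hub's underside.
- foot: Round black rubber foot 32 mm across below the arm, on a spring of 2 N/mm on the spindle. Origin at the centre of its underside. It is 8 mm above the tin's lid with the screw at 0, meets the lid at about 6.3 rad, and presses on it with about 8 N when the screw is fully down.
- tin: Round aluminium salve tin, 59 mm across, 28 mm high, loose, standing between three short locating pins on the press's base under the foot. Origin at the centre of its underside.
- dropper: Blue dropper bottle, 33 mm across, 106 mm high, loose, standing on the plywood sheet: a bystander.
- vial: Small vial with a red cap, 26 mm across, 67 mm high, loose, standing on the plywood: a bystander.
- cap: White bottle cap, 33 mm across, 10 mm high, loose on the plywood: a bystander.
- bung: Red-brown rubber bung, 31 mm across, 26 mm high, loose on the plywood: a bystander.

How it is judged:
By the outcome, as a careful person would: the job done as asked, in the order asked, and still so for the second after the job is handed in, with the robot touching nothing.
It also fails if it takes over 64 s, if anything falls off the work surface, if the arm or the gripper's body presses on something with over 40 N, if the wrist force passes 120 N, or if a joint passes its speed limit or range.

## Working session

There is one attempt and no reset: what is moved stays moved. The work goes in short steps, Python scripts to look and compute and a tool call to move; the robot and the scene stay as the last step left them, time stands still between calls to the robot, and variables do not carry over. Pictures are saved under pics/ and viewed, at most 10 in all, crops included, and the job is handed in when it is done.

Besides the shell and the picture viewer there is one more tool, called after "Request:" as a command line: name --argument value ..., lists and objects as JSON in quotes. jog_arm: Moves the arm, as the interface text tells. Its arguments: {"type":"object","properties":{"plan":{"type":"array"},"force":{"type":"number"}},"required":["plan"]}

```bash
mkdir -p pics; python3 - <<'E'
from workcell import *
import cv2,numpy as np
o=get_obs();print({k:np.round(v,3).tolist() for k,v in o.items()})
for n in("scene","top"):
    c=camera(n);cv2.imwrite(f"pics/{n}0.png",c["img"][:,:,::-1]);print(n,c["mtx"].round(1).tolist(),c["extrinsics"].round(4).tolist())
E
```

```text
{'clock': 0.0, 'joint_pos': [-1.352, 0.333, -0.065, 1.461, 0.022, 1.35, -0.089], 'joint_velocities': [0.001, 0.0, -0.0, 0.001, -0.002, -0.001, -0.001], 'tau': [-0.001, -62.545, 0.049, -39.16, 0.016, 0.01, -0.0], 'position': [0.15, 0.606, 0.231], 'ee_rot': [0.121, 0.993, -0.001, -0.0], 'ft_force': [-0.457, -0.219, 0.196], 'torque': [-0.04, 0.019, -0.007], 'grasp_force': 0.0, 'grip_width': 1.0}
scene [[528.5, 0.0, 284.0], [0.0, 528.5, 212.9], [0.0, 0.0, 1.0]] [[-0.9917, 0.1113, -0.0644, 0.6339], [0.1286, 0.8543, -0.5036, 0.5801], [-0.0011, -0.5077, -0.8615, 0.8937], [0.0, 0.0, 0.0, 1.0]]
top [[428.8, 0.0, 279.5], [0.0, 428.8, 215.4], [0.0, 0.0, 1.0]] [[-0.0777, -0.975, 0.2081, 0.4047], [-0.997, 0.0764, -0.0144, 0.1083], [-0.0019, -0.2086, -0.978, 1.0026], [0.0, 0.0, 0.0, 1.0]]
```

View pics/scene0.png

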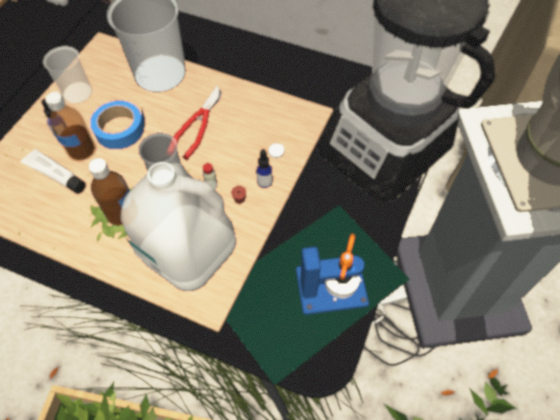

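View pics/top0.png

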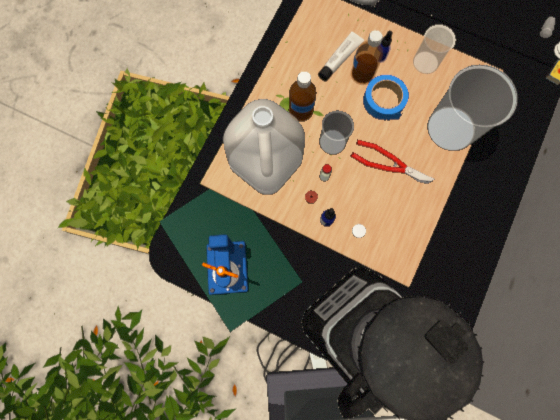

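Both pictures show the press on the green mat, at about (335,275) in scene and (228,265) in top. I'll enlarge both.

```bash
python3 - <<'E'
import cv2,numpy as np
a=cv2.imread("pics/scene0.png")[225:325,280:390];b=cv2.imread("pics/top0.png")[225:305,190:265]
cv2.imwrite("pics/c0.png",cv2.resize(a,None,fx=6,fy=6,interpolation=2)); cv2.imwrite("pics/c1.png",cv2.resize(b,None,fx=7,fy=7,interpolation=2))
E
```

```text
(no output)
```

View pics/c0.png

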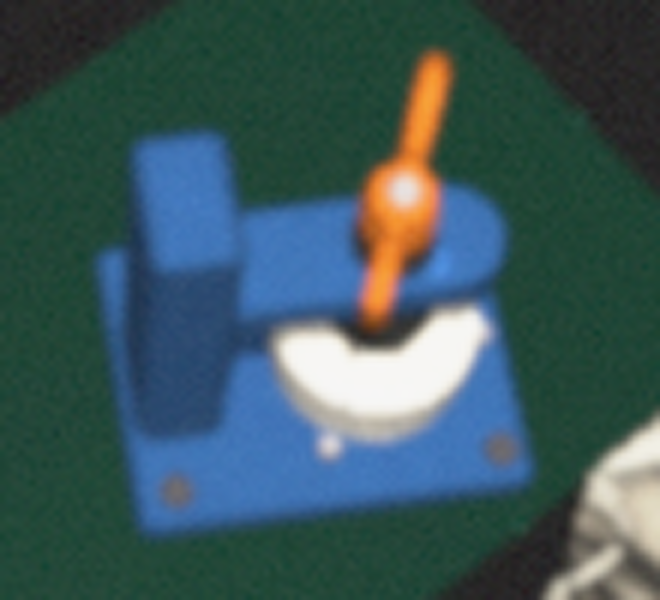

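View pics/c1.png

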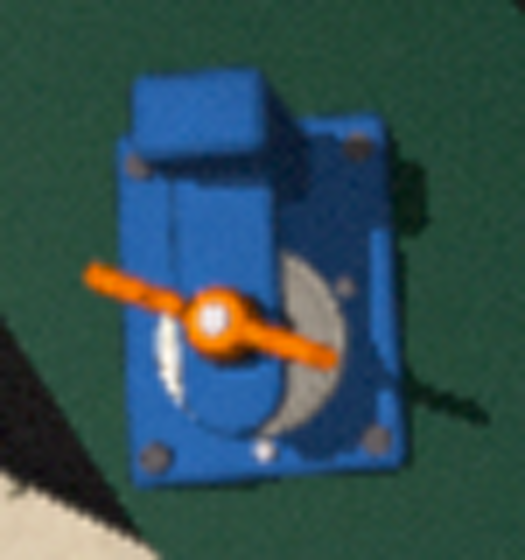

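The enlarged crops show the column top's corners, the base corners, the hub and both wing ends. I'll fit the press pose (x, y, yaw) and the screw angle to these together.

```bash
cat > fit.py <<'E'
import numpy as np
from scipy.optimize import least_squares
K={'s':np.array([[528.5,0,284],[0,528.5,212.9],[0,0,1]]),'t':np.array([[428.8,0,279.5],[0,428.8,215.4],[0,0,1]])}
from workcell import camera
E={'s':camera("scene")["extrinsics"],'t':camera("top")["extrinsics"]}
def proj(c,P):
    q=(np.asarray(P)-E[c][:3,3])@E[c][:3,:3]; q=q@K[c].T; return q[:2]/q[2]
def toW(p,P):
    c,s=np.cos(p[2]),np.sin(p[2]); return np.array([p[0]+c*P[0]-s*P[1],p[1]+s*P[0]+c*P[1],p[3]+P[2]])
pts=[('s',133,142,72,-20,138),('s',225,133,46,-20,138),('s',238,264,46,20,138),('s',150,272,72,20,138),
('s',145,535,75,45,5),('s',533,478,-42,45,5),('s',98,252,75,-45,14),
('t',135,75,72,20,138),('t',262,70,72,-20,138),('t',268,150,46,-20,138),('t',133,155,46,20,138),
('t',382,115,75,-45,10),('t',405,465,-42,-45,7),('t',140,487,-42,45,7)]
sc={'s':(6,280,225),'t':(7,190,225)}
px=lambda c,u,v:np.array([u/sc[c][0]+sc[c][1]-.4,v/sc[c][0]+sc[c][2]-.4])
wings=[('s',437,57,-1),('s',372,322,1),('t',90,272,1),('t',333,355,-1)]
def res(p):
    r=[proj(c,toW(p,np.array([x,y,z])/1e3))-px(c,u,v) for c,u,v,x,y,z in pts]
    v=p[4]; h=94+(9.4248-v)*8/2/np.pi
    for c,u,w,s in wings:
        r.append(proj(c,toW(p,np.array([s*38*np.sin(v),s*38*np.cos(v),h+24])/1e3))-px(c,u,w))
    return np.concatenate(r+[[(p[3]-.001)*1e3]])
if __name__=="__main__":
    b=min((least_squares(res,[.3,.25,y,0,.5]) for y in (0,.3,-.3)),key=lambda r:r.cost)
    print(b.x.round(4),b.cost);print(res(b.x)[:-1].reshape(-1,2).round(1).tolist())
    print(np.hypot(b.x[0],b.x[1]))
E
python3 fit.py
```

```text
[4.869e-01 2.247e-01 1.040e-02 3.000e-04 4.133e-01] 13.098416190113658
[[-1.1, -0.9], [-0.3, -1.4], [1.8, -0.6], [0.1, 0.2], [-1.0, 1.0], [-0.3, 1.7], [-0.8, -0.4], [-1.4, -0.0], [-0.0, -1.0], [-0.1, 0.1], [-0.5, 1.2], [0.1, -0.5], [0.5, 0.2], [-0.9, 0.5], [-0.6, 1.0], [0.2, -1.9], [-0.1, 0.6], [0.4, 0.8]]
0.5362848579673632
```

Press found at (0.487, 0.225), yaw 0.01, with the screw at about 0.41 rad. All residuals are under 2 px, and the 0.54 m reach is fine. I'll shut the fingers, square the tool with the press, and move above the first stroke's start.

Request:
jog_arm --plan '[[[0, 0, -0.06], [-0.037, -0.026, 0], 0], [[0, 0, -0.12], [-0.074, -0.051, 0], 0], [[0, 0, -0.18], [-0.111, -0.077, 0], 0], [[0, 0, -0.243], [-0.148, -0.103, 0], 0], [[0, 0, -0.243], [-0.185, -0.128, 0], 0], [[0, 0, -0.243], [-0.222, -0.154, 0], 0], [[0, 0, -0.243], [-0.259, -0.179, 0], 0], [[0, 0, -0.243], [-0.296, -0.205, 0], 0]]' --force 20

```text
clock: 0.87
position: [0.3713, 0.3552, 0.2314]
ee_rot: [-0.001, 1.0, 0.0, 0.0]
ft_force: [0.4, 1.1, 0.1]
grip_width: 0.0
grasp_force: 0.0
```

```bash
cat > o.py <<'E'
from workcell import *
import numpy as np
from scipy.spatial.transform import Rotation as R
o=get_obs();p=o["position"];d=p[:2]-np.array([.4869,.2247]);y=.0104
d=np.array([d[0]+y*d[1],d[1]-y*d[0]])*1e3
print(o["clock"],np.round(p,4),"press xy",d.round(1),"c",np.degrees(np.arctan2(-d[1],d[0]))%360,"F",np.round(o["ft_force"],1),o["grip_width"])
print(R.from_quat(o["ee_rot"]).as_matrix().round(3).tolist(),o["joint_pos"].round(2) if hasattr(o["joint_pos"],'round') else o["joint_pos"])
E
python3 o.py
```

```text
0.8667 [0.3713 0.3552 0.2314] press xy [-114.3  131.7] c 229.04886730887262 F [0.4 1.1 0.1] 0.00030634647371155787
[[-1.0, -0.001, 0.0], [-0.001, 1.0, 0.0], [-0.0, 0.0, -1.0]] [-0.96  0.08  0.11  1.76 -0.01  1.3   0.73]
```

Request:
jog_arm --plan '[[[0, 0, 0], [-0.026, -0.03, 0], 0], [[0, 0, 0], [-0.052, -0.059, 0], 0], [[0, 0, 0], [-0.078, -0.088, 0], 0], [[0, 0, 0], [-0.1, -0.114, 0.02], 0], [[0, 0, 0], [-0.119, -0.135, 0.05], 0], [[0, 0, 0], [-0.119, -0.135, 0.081], 0], [[0, 0, 0], [-0.119, -0.135, 0.081], 0], [[0, 0, 0], [-0.119, -0.135, 0.081], 0]]'

```text
clock: 1.53
position: [0.4883, 0.2221, 0.1496]
ee_rot: [-0.001, 1.0, -0.001, -0.001]
ft_force: [0.1, 0.5, 0.2]
grip_width: 0.001
grasp_force: 0.0
```

```bash
python3 o.py; python3 - <<'E'
from workcell import *
import cv2,numpy as np
a=camera("scene")["img"][205:325,265:405,::-1];b=camera("top")["img"][215:315,180:280,::-1]
cv2.imwrite("pics/c2.png",np.hstack([cv2.resize(a,(455,390),interpolation=2),cv2.resize(b,(340,390),interpolation=2)]))
E
```

```text
1.5333 [0.4883 0.2221 0.1496] press xy [ 1.4 -2.6] c 61.94528983846341 F [0.1 0.5 0.2] 0.0012807747010449878
[[-1.0, -0.001, -0.003], [-0.001, 1.0, -0.001], [0.003, -0.001, -1.0]] [-0.75  0.2   0.27  1.81 -0.06  1.14  1.11]
```

View pics/c2.png

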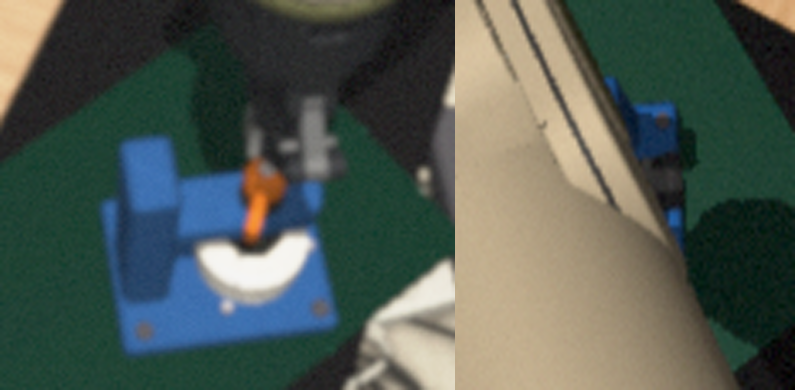

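The view shows the shut fingers above the press, over the hub (crop around (290,140)), not touching. The command stopped 28 mm short, so I'll go to the stroke start and then down to z = 0.103.

Request:
jog_arm --plan '[[[0, 0, 0], [-0.01, -0.011, 0], 0], [[0, 0, 0], [-0.019, -0.021, 0], 0], [[0, 0, 0], [-0.019, -0.021, 0], 0], [[0, 0, 0], [-0.019, -0.021, 0.015], 0], [[0, 0, 0], [-0.019, -0.021, 0.03], 0], [[0, 0, 0], [-0.019, -0.021, 0.042], 0], [[0, 0, 0], [-0.019, -0.021, 0.047], 0], [[0, 0, 0], [-0.019, -0.021, 0.047], 0]]'

```text
clock: 2.3
position: [0.5077, 0.2018, 0.1028]
ee_rot: [-0.001, 1.0, -0.0, -0.001]
ft_force: [0.4, 0.4, 0.4]
grip_width: -0.002
grasp_force: 0.0
```

```bash
python3 o.py; cat > arc.py <<'E'
import sys,numpy as np
# rows of a clockwise arc r=31 mm from finger position (press frame, mm) : args x y c0 step n
x,y,c0,st,n=map(float,sys.argv[1:6])
for k in range(int(n)):
    c=-np.radians(c0+st*(k+1)); P=31*np.array([np.cos(c),np.sin(c)]); d=P-[x,y]
    d=[d[0]-.0104*d[1],d[1]+.0104*d[0]]
    print(c0+st*(k+1),"tool",round(-d[0]/1e3,4),round(d[1]/1e3,4))
E
python3 arc.py 20 -23.7 50 12 22
```

```text
2.3 [0.5077 0.2018 0.1028] press xy [ 20.6 -23.1] c 48.30199384848831 F [0.4 0.4 0.4] -0.001568868442337712
[[-1.0, -0.002, -0.001], [-0.002, 1.0, -0.0], [0.001, -0.0, -1.0]] [-0.7   0.27  0.28  1.84 -0.09  1.05  1.18]
62.0 tool 0.0054 -0.0037
74.0 tool 0.0114 -0.0062
86.0 tool 0.0178 -0.0074
98.0 tool 0.0242 -0.0073
110.0 tool 0.0305 -0.0057
122.0 tool 0.0364 -0.003
134.0 tool 0.0415 0.001
146.0 tool 0.0458 0.0059
158.0 tool 0.0489 0.0116
170.0 tool 0.0507 0.0178
182.0 tool 0.0512 0.0243
194.0 tool 0.0504 0.0307
206.0 tool 0.0483 0.0368
218.0 tool 0.0449 0.0423
230.0 tool 0.0404 0.047
242.0 tool 0.0351 0.0507
254.0 tool 0.0291 0.0532
266.0 tool 0.0227 0.0544
278.0 tool 0.0163 0.0542
290.0 tool 0.0099 0.0527
302.0 tool 0.0041 0.05
314.0 tool -0.0011 0.046
```

First part of stroke 1.

Request:
jog_arm --plan '[[[0, 0, 0], [0.0055, -0.0035, 0], 0], [[0, 0, 0], [0.0115, -0.006, 0], 0], [[0, 0, 0], [0.018, -0.0075, 0], 0], [[0, 0, 0], [0.024, -0.0075, 0], 0], [[0, 0, 0], [0.0305, -0.0055, 0], 0], [[0, 0, 0], [0.0365, -0.003, 0], 0], [[0, 0, 0], [0.0415, 0.001, 0], 0], [[0, 0, 0], [0.046, 0.006, 0], 0]]'

```text
clock: 2.97
position: [0.4618, 0.2074, 0.1033]
ee_rot: [-0.001, 1.0, -0.0, -0.0]
ft_force: [1.6, -1.7, -0.1]
grip_width: -0.003
grasp_force: 0.9
```

```bash
python3 o.py
```

```text
2.9667 [0.4618 0.2074 0.1033] press xy [-25.3 -17.1] c 145.99122830520147 F [ 1.6 -1.7 -0.1] -0.0030508103652552086
[[-1.0, -0.001, -0.0], [-0.001, 1.0, -0.0], [0.0, -0.0, -1.0]] [-0.75  0.19  0.26  1.94 -0.06  1.03  1.11]
```

Request:
jog_arm --plan '[[[0, 0, 0], [0.003, 0.0055, 0], 0], [[0, 0, 0], [0.005, 0.012, 0], 0], [[0, 0, 0], [0.0055, 0.0185, 0], 0], [[0, 0, 0], [0.0045, 0.025, 0], 0], [[0, 0, 0], [0.0025, 0.031, 0], 0], [[0, 0, 0], [-0.001, 0.0365, 0], 0], [[0, 0, 0], [-0.0055, 0.041, 0], 0], [[0, 0, 0], [-0.0105, 0.045, 0], 0]]'

```text
clock: 3.63
position: [0.4733, 0.2528, 0.1032]
ee_rot: [-0.001, 1.0, 0.0, -0.0]
ft_force: [-1.0, -0.9, 0.0]
grip_width: -0.003
grasp_force: 0.9
```

Request:
jog_arm --plan '[[[0, 0, 0], [-0.006, 0.0025, 0], 0], [[0, 0, 0], [-0.0125, 0.0035, 0], 0], [[0, 0, 0], [-0.019, 0.0035, 0], 0], [[0, 0, 0], [-0.025, 0.002, 0], 0], [[0, 0, 0], [-0.031, -0.0005, 0], 0], [[0, 0, 0], [-0.036, -0.0045, 0], 0], [[0, 0, 0], [-0.036, -0.0045, 0], 0], [[0, 0, 0], [-0.033, -0.001, 0], 0]]'

```text
clock: 4.3
position: [0.5071, 0.2498, 0.1035]
ee_rot: [0.001, 1.0, -0.0, 0.001]
ft_force: [0.2, 0.0, 0.0]
grip_width: -0.003
grasp_force: 0.0
```

```bash
python3 o.py
```

```text
4.3 [0.5071 0.2498 0.1035] press xy [20.4 24.9] c 309.43791705143053 F [0.2 0.  0. ] -0.0030243302578690074
[[-1.0, 0.001, 0.001], [0.001, 1.0, -0.0], [-0.001, -0.0, -1.0]] [-0.75  0.31  0.25  1.79 -0.09  1.06  1.1 ]
```

Request:
jog_arm --plan '[[[0, 0, 0], [0, 0, -0.02], 0], [[0, 0, 0], [0, 0, -0.042], 0], [[0, 0, 0], [0.01, -0.016, -0.042], 0], [[0, 0, 0], [0.022, -0.035, -0.042], 0], [[0, 0, 0], [0.033, -0.053, -0.042], 0], [[0, 0, 0], [0.033, -0.053, -0.042], 0], [[0, 0, 0], [0.033, -0.053, -0.025], 0], [[0, 0, 0], [0.033, -0.053, -0.01], 0]]'

```text
clock: 4.97
position: [0.4733, 0.1988, 0.1138]
ee_rot: [-0.001, 1.0, 0.001, 0.001]
ft_force: [0.6, 0.7, -0.7]
grip_width: -0.0
grasp_force: 0.0
```

```bash
python3 o.py;python3 arc.py -13.1 -28.1 115 12 17; python3 - <<'E'
from workcell import *
import cv2,numpy as np
a=camera("scene")["img"][205:325,265:405,::-1]
cv2.imwrite("pics/c3.png",cv2.resize(a,(700,600),interpolation=2))
E
```

```text
4.9667 [0.4733 0.1988 0.1138] press xy [-13.8 -25.8] c 118.19322419756202 F [ 0.6  0.7 -0.7] -0.0001618751901647627
[[-1.0, -0.001, 0.002], [-0.001, 1.0, 0.002], [-0.002, 0.002, -1.0]] [-0.73  0.19  0.27  1.91 -0.06  1.05  1.14]
127.0 tool 0.0056 0.0033
139.0 tool 0.0104 0.0077
151.0 tool 0.0141 0.0129
163.0 tool 0.0167 0.0189
175.0 tool 0.018 0.0252
187.0 tool 0.018 0.0317
199.0 tool 0.0166 0.038
211.0 tool 0.0139 0.0439
223.0 tool 0.0101 0.0491
235.0 tool 0.0052 0.0534
247.0 tool -0.0004 0.0566
259.0 tool -0.0066 0.0586
271.0 tool -0.013 0.0592
283.0 tool -0.0195 0.0585
295.0 tool -0.0256 0.0565
307.0 tool -0.0312 0.0532
319.0 tool -0.036 0.0488
```

View pics/c3.png

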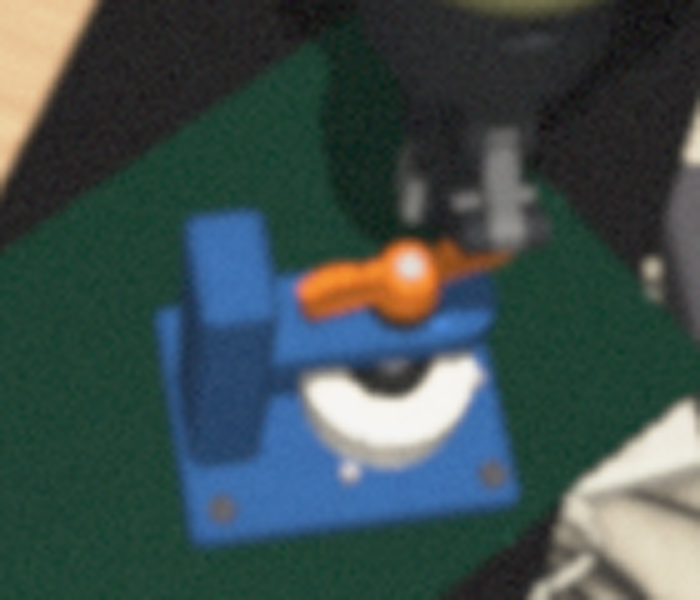

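The view shows one wing end near the column at (305,300), the other at (510,255) to the right, and the finger standing behind it on the far side. That matches v ≈ 4.5. Starting stroke 2.

Request:
jog_arm --plan '[[[0, 0, 0], [0, 0, 0.01], 0], [[0, 0, 0], [0.0055, 0.0035, 0.01], 0], [[0, 0, 0], [0.0105, 0.0075, 0.01], 0], [[0, 0, 0], [0.014, 0.013, 0.01], 0], [[0, 0, 0], [0.0165, 0.019, 0.01], 0], [[0, 0, 0], [0.018, 0.025, 0.01], 0], [[0, 0, 0], [0.018, 0.0315, 0.01], 0], [[0, 0, 0], [0.0165, 0.038, 0.01], 0]]'

```text
clock: 5.68
position: [0.4562, 0.2371, 0.1035]
ee_rot: [-0.001, 1.0, 0.0, 0.0]
ft_force: [0.7, -1.9, -0.3]
grip_width: -0.001
grasp_force: 0.6
```

```bash
python3 o.py
```

```text
5.6833 [0.4562 0.2371 0.1035] press xy [-30.5  12.8] c 202.6760550021885 F [ 0.7 -1.9 -0.3] -0.0014979334278507003
[[-1.0, -0.002, 0.0], [-0.002, 1.0, 0.0], [-0.0, 0.0, -1.0]] [-0.78  0.2   0.24  1.91 -0.06  1.03  1.05]
```

```bash
python3 arc.py -30.5 12.8 202.7 12 10
```

```text
214.7 tool -0.005 0.0049
226.7 tool -0.0091 0.0099
238.7 tool -0.0143 0.0138
250.7 tool -0.0201 0.0167
262.7 tool -0.0264 0.0182
274.7 tool -0.0329 0.0184
286.7 tool -0.0392 0.0173
298.7 tool -0.0452 0.0149
310.7 tool -0.0506 0.0112
322.7 tool -0.0551 0.0066
```

Request:
jog_arm --plan '[[[0, 0, 0], [-0.005, 0.005, 0], 0], [[0, 0, 0], [-0.009, 0.01, 0], 0], [[0, 0, 0], [-0.0145, 0.014, 0], 0], [[0, 0, 0], [-0.02, 0.0165, 0], 0], [[0, 0, 0], [-0.0265, 0.018, 0], 0], [[0, 0, 0], [-0.033, 0.0185, 0], 0], [[0, 0, 0], [-0.039, 0.0175, 0], 0], [[0, 0, 0], [-0.045, 0.015, 0], 0]]'

```text
clock: 6.35
position: [0.502, 0.2514, 0.1033]
ee_rot: [-0.001, 1.0, 0.0, -0.0]
ft_force: [-2.4, 0.9, -0.0]
grip_width: -0.002
grasp_force: 0.9
```

Request:
jog_arm --plan '[[[0, 0, 0], [-0.005, -0.004, 0], 0], [[0, 0, 0], [-0.008, -0.006, 0], 0], [[0, 0, 0], [-0.008, -0.006, 0], 0], [[0, 0, 0], [-0.005, -0.002, 0], 0], [[0, 0, 0], [-0.005, -0.002, -0.02], 0], [[0, 0, 0], [-0.005, -0.002, -0.042], 0], [[0, 0, 0], [0.01, -0.025, -0.042], 0], [[0, 0, 0], [0.028, -0.056, -0.042], 0]]'

```text
clock: 7.02
position: [0.4739, 0.1973, 0.1465]
ee_rot: [-0.002, 1.0, 0.001, 0.001]
ft_force: [-0.4, -1.7, -0.4]
grip_width: 0.0
grasp_force: 0.0
```

```bash
python3 o.py; python3 - <<'E'
from workcell import *
import cv2,numpy as np
a=camera("scene")["img"][205:325,265:405,::-1]
cv2.imwrite("pics/c4.png",cv2.resize(a,(700,600),interpolation=2))
E
```

```text
7.0167 [0.4739 0.1973 0.1465] press xy [-13.3 -27.2] c 116.06089158338328 F [-0.4 -1.7 -0.4] 0.000245392090517322
[[-1.0, -0.005, 0.003], [-0.005, 1.0, 0.002], [-0.003, 0.002, -1.0]] [-0.73  0.15  0.27  1.88 -0.04  1.12  1.13]
```

View pics/c4.png

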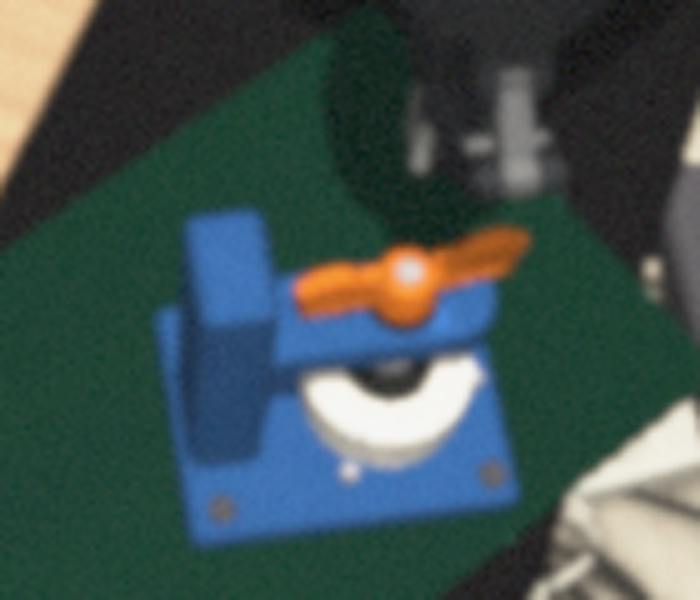

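Same wing position half a turn later (ends at (300,300) and (525,240)), so v ≈ 7.6. Going down and starting the last stroke.

Request:
jog_arm --plan '[[[0, 0, 0], [0, 0, 0], 0], [[0, 0, 0], [0, 0, 0.015], 0], [[0, 0, 0], [0, 0, 0.03], 0], [[0, 0, 0], [0, 0, 0.043], 0], [[0, 0, 0], [0.0055, 0.0035, 0.043], 0], [[0, 0, 0], [0.0105, 0.0075, 0.043], 0], [[0, 0, 0], [0.014, 0.013, 0.043], 0], [[0, 0, 0], [0.016, 0.018, 0.043], 0]]'

```text
clock: 7.73
position: [0.4573, 0.214, 0.1032]
ee_rot: [-0.001, 1.0, 0.0, 0.001]
ft_force: [1.3, -2.3, 0.2]
grip_width: -0.001
grasp_force: 0.9
```

```bash
python3 o.py; python3 arc.py -29.1 -10.1 160 8 12
```

```text
7.7333 [0.4573 0.214  0.1032] press xy [-29.7 -10.4] c 160.70958651585417 F [ 1.3 -2.3  0.2] -0.0008188131151890127
[[-1.0, -0.002, 0.001], [-0.002, 1.0, 0.001], [-0.001, 0.001, -1.0]] [-0.76  0.18  0.25  1.94 -0.05  1.02  1.09]
168.0 tool 0.0013 0.0036
176.0 tool 0.0019 0.0079
184.0 tool 0.002 0.0122
192.0 tool 0.0014 0.0165
200.0 tool 0.0002 0.0207
208.0 tool -0.0015 0.0247
216.0 tool -0.0037 0.0284
224.0 tool -0.0065 0.0317
232.0 tool -0.0097 0.0346
240.0 tool -0.0132 0.0371
248.0 tool -0.0171 0.039
256.0 tool -0.0212 0.0404
```

Request:
jog_arm --plan '[[[0, 0, 0], [0.0015, 0.0035, 0], 0], [[0, 0, 0], [0.002, 0.008, 0], 0], [[0, 0, 0], [0.002, 0.012, 0], 0], [[0, 0, 0], [0.0015, 0.0165, 0], 0], [[0, 0, 0], [0, 0.0205, 0], 0], [[0, 0, 0], [-0.0015, 0.0245, 0], 0], [[0, 0, 0], [-0.0035, 0.0285, 0], 0], [[0, 0, 0], [-0.0065, 0.0315, 0], 0]]'

```text
clock: 8.4
position: [0.4639, 0.2452, 0.1021]
ee_rot: [-0.001, 1.0, -0.0, -0.0]
ft_force: [-1.5, -2.6, -0.5]
grip_width: 0.001
grasp_force: 0.8
```

```bash
python3 o.py
```

```text
8.4 [0.4639 0.2452 0.1021] press xy [-22.8  20.7] c 222.21092842876266 F [-1.5 -2.6 -0.5] 0.0012860797028019853
[[-1.0, -0.002, -0.001], [-0.002, 1.0, -0.0], [0.001, -0.0, -1.0]] [-0.78  0.23  0.24  1.89 -0.06  1.03  1.05]
```

Request:
jog_arm --plan '[[[0, 0, 0], [-0.0015, 0.0015, 0], 0], [[0, 0, 0], [-0.003, 0.003, 0], 0], [[0, 0, 0], [-0.005, 0.0045, 0], 0], [[0, 0, 0], [-0.0065, 0.0055, 0], 0], [[0, 0, 0], [-0.0065, 0.0055, 0], 0]]'

```text
clock: 8.82
position: [0.4706, 0.2503, 0.1023]
ee_rot: [-0.001, 1.0, 0.0, 0.0]
ft_force: [-1.2, -0.4, -0.3]
grip_width: -0.001
grasp_force: 0.6
```

```bash
python3 o.py
```

```text
8.8167 [0.4706 0.2503 0.1023] press xy [-16.   25.8] c 238.20224087318115 F [-1.2 -0.4 -0.3] -0.0006463103507886764
[[-1.0, -0.001, 0.0], [-0.001, 1.0, 0.0], [-0.0, 0.0, -1.0]] [-0.78  0.24  0.24  1.87 -0.07  1.04  1.05]
```

Request:
jog_arm --plan '[[[0, 0, 0], [-0.001, 0.0005, 0], 0], [[0, 0, 0], [-0.002, 0.001, 0], 0], [[0, 0, 0], [-0.003, 0.001, 0], 0], [[0, 0, 0], [-0.003, 0.001, 0], 0]]'

```text
clock: 9.15
position: [0.4734, 0.2512, 0.1023]
ee_rot: [-0.001, 1.0, 0.0, -0.0]
ft_force: [-2.5, -0.6, 1.1]
grip_width: -0.001
grasp_force: 1.1
```

```bash
python3 o.py
```

```text
9.15 [0.4734 0.2512 0.1023] press xy [-13.2  26.6] c 243.55510580865433 F [-2.5 -0.6  1.1] -0.0014767662928689756
[[-1.0, -0.001, -0.0], [-0.001, 1.0, 0.0], [0.0, 0.0, -1.0]] [-0.78  0.25  0.24  1.86 -0.07  1.04  1.05]
```

Request:
jog_arm --plan '[[[0, 0, 0], [-0.001, 0, 0], 0], [[0, 0, 0], [-0.002, 0, 0], 0], [[0, 0, 0], [-0.002, 0, 0], 0], [[0, 0, 0], [-0.002, 0, 0], 0]]'

```text
clock: 9.48
position: [0.4748, 0.2513, 0.1022]
ee_rot: [-0.001, 1.0, -0.0, -0.001]
ft_force: [-5.1, -1.0, 1.6]
grip_width: 0.002
grasp_force: 2.7
```

Request:
jog_arm --plan '[[[0, 0, 0], [-0.001, 0, 0], 0], [[0, 0, 0], [-0.002, 0, 0], 0], [[0, 0, 0], [-0.002, 0, 0], 0], [[0, 0, 0], [-0.002, 0, 0], 0]]'

```text
clock: 9.82
position: [0.4762, 0.2514, 0.1021]
ee_rot: [-0.001, 1.0, -0.0, -0.001]
ft_force: [-8.4, -1.0, 2.6]
grip_width: -0.002
grasp_force: 4.1
```

The force now rises 3 N for every 1.4 mm, so this is the bush winding up against the stop. I'll ease off, lift and move clear.

Request:
jog_arm --plan '[[[0, 0, 0], [0.003, 0, 0], 0], [[0, 0, 0], [0.007, 0, 0], 0], [[0, 0, 0], [0.012, 0.003, 0], 0], [[0, 0, 0], [0.012, 0.003, 0], 0], [[0, 0, 0], [0.012, 0.003, -0.02], 0], [[0, 0, 0], [0.012, 0.003, -0.045], 0], [[0, 0, 0], [0.012, 0.003, -0.075], 0], [[0, 0, 0], [0.012, 0.003, -0.105], 0]]'

```text
clock: 10.48
position: [0.4654, 0.254, 0.2086]
ee_rot: [-0.001, 1.0, -0.0, 0.0]
ft_force: [0.6, 0.1, 0.6]
grip_width: 0.0
grasp_force: 0.0
```

Request:
jog_arm --plan '[[[0, 0, 0], [0.02, 0.03, 0], 0], [[0, 0, 0], [0.04, 0.06, 0], 0], [[0, 0, 0], [0.06, 0.09, 0], 0], [[0, 0, 0], [0.08, 0.12, 0], 0], [[0, 0, 0], [0.1, 0.15, 0], 0], [[0, 0, 0], [0.12, 0.18, 0], 0], [[0, 0, 0], [0.14, 0.21, 0], 0], [[0, 0, 0], [0.14, 0.21, 0], 0]]'

```text
clock: 11.15
position: [0.319, 0.4703, 0.2073]
ee_rot: [-0.005, 1.0, 0.002, -0.001]
ft_force: [-0.7, -0.3, -0.9]
grip_width: 0.002
grasp_force: 0.0
```

```bash
python3 o.py; python3 - <<'E'
from workcell import *
import cv2,numpy as np
a=camera("scene")["img"][225:325,280:390,::-1];b=camera("top")["img"][225:305,190:265,::-1]
a=cv2.resize(a,(440,400),interpolation=2);b=cv2.resize(b,(356,380),interpolation=2)
cv2.imwrite("pics/c5.png",np.hstack([a,cv2.copyMakeBorder(b,0,20,0,0,0)]))
E
```

```text
11.15 [0.319  0.4703 0.2073] press xy [-165.3  247.4] c 236.24131081926123 F [-0.7 -0.3 -0.9] 0.0024623769501746044
[[-1.0, -0.011, -0.002], [-0.011, 1.0, 0.003], [0.002, 0.003, -1.0]] [-1.09  0.22  0.05  1.65 -0.01  1.27  0.54]
```

View pics/c5.png

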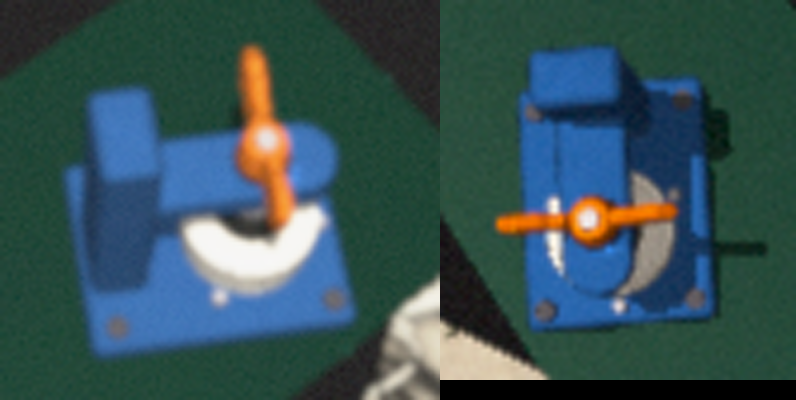

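The press is clear of the robot. The wing ends are at (250,52) and (283,222) in the scene crop, and (500,223) and (674,211) in the top crop. The tin and press base look unmoved. I'll check the angle numerically.

```bash
python3 - <<'E'
from fit import *
S={'s':(4,280,225),'t':(4.75,190,225)}
W=[('s',250,50,-1),('s',283,224,1),('t',59,223,1),('t',234,211,-1)]
p=np.array([.4869,.2247,.0104,.0003])
def r(q):
    o=[]
    for c,u,w,s in W:
        v=q[0];h=94+q[1]
        P=toW(p,np.array([s*38*np.sin(v),s*38*np.cos(v),h+24])/1e3)
        o.append(proj(c,P)-np.array([u/S[c][0]+S[c][1]-.4,w/S[c][0]+S[c][2]-.4]))
    return np.concatenate(o)
b=least_squares(r,[0.,0.]);print("v-3pi",b.x,b.fun.round(1))
E
```

```text
v-3pi [0.02362202 0.36755884] [ 0.1  0.6  0.1 -0.7  0.1  0.2  0.3  0.3]
```

The angle is within 0.03 rad of fully down, and the hub sits on its washer to within 0.4 mm. I'll let the arm settle and hand in.

Request:
jog_arm --plan '[[[0, 0, 0], [0, 0, 0], 0], [[0, 0, 0], [0, 0, 0], 0], [[0, 0, 0], [0, 0, 0], 0]]'

```text
clock: 11.6
position: [0.326, 0.4633, 0.2075]
ee_rot: [0.0, 1.0, 0.0, 0.0]
ft_force: [0.5, 0.7, 0.7]
grip_width: -0.001
grasp_force: 0.0
```

```bash
python3 -c "
from workcell import *
print(hand_in())"
```

```text
the job is handed in; nothing more can be done
None
```

I wound the wing screw fully down to its stop in three gentle strokes (about 8.5 N measured at most) and handed the job in after about 12 s with the robot clear of the press; the tin looked unmoved in the last pictures, and the hand-in returned no verdict.

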